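# Make up the bottling kit and the blending kit

## Robot

A 7-joint arm with a two-finger parallel gripper is mounted at the origin on the work surface. World frame = base frame: x ahead of the robot, y to its left, z up, the work surface at z = 0. Lengths are in m, angles in rad, forces in N, time in s.
With the tool pointing down it reaches from about 0.4 to 0.9 m from the base axis. Payload 5.6 kg.
Tool frame: the origin (TCP) lies midway between the tips of the shut fingers; the grasp point (between the pads) lies 19 mm behind it; z points along the fingers, y is the line along which they close (so a half turn about z gives the same grasp; the last joint's range is limited). The gripper opens to 92 mm and grips with 3 to 60 N. Pads are 20 mm wide; open, the fingers measure 128 mm over their backs; the gripper's body (75 mm by 189 mm) begins 69 mm behind the grasp point.
Start: joints at [-1.185, 0.468, -0.012, 1.603, 0.006, 1.071, -0.056], TCP at [0.27, 0.591, 0.215] pointing down, gripper open.
Joint ranges: [-2.53, 2.53], [-0.31, 2.02], [-1.57, 1.55], [0.28, 2.44], [-1.29, 4.43], [0.15, 1.84], [-2.92, 2.92]. Speed limits (rad/s): [2.57, 2.57, 3.14, 3.14, 3.14, 3.14, 3.14].

## Interface

Orientations are given as [roll, pitch, yaw] about the fixed x, y, z axes, in that order (R = Rz(yaw) Ry(pitch) Rx(roll)).
In Python, from cell import robot gives the robot as it stands.
- The arm moves only by the tool apply_moves, never from a script. Its argument "series" is a list that holds one entry, the list of rows, each a list of 7 numbers: the shift along the world's x, y, z in mm, then the turn, a rotation vector about the world's x, y, z in degrees, then the finger opening in mm, from 0 to 91.9. In form: [[[dx, dy, dz, rx, ry, rz, grip], ...]]. A call has 1 to 5 rows; each row shifts and turns the commanded pose from where the row before left it; what a row does not reach is not made up. A row lasts 1/12 s, in which the tool goes at most 41.7 mm and 7.16 degrees, less where a joint would pass 70% of its speed; a pose out of reach is approached as far as the arm can. A call is refused whole if a number of a shift passes 41.7 or a number of a turn 7.16, either way. A call with a gripper value outside its range is refused whole. The fingers move at their own pace and stop on an object; "squeeze" is the grip in N (left out, the last holds). Time passes only in rows, so rows that do not move let the fingers close. It gives the time, the measured TCP pose, the force, the opening and the grip force at its end, in the units of the state.
- robot.sense(): the state, without advancing time (a new reading comes with each control period).
- robot.read_camera(name): name is "scene" or "side" or "wrist"; returns (picture, depth): 384x512x3 uint8, red, green, blue; 384x512 float32, m along the optical axis (not along the pixel's ray), 0 where there is no reading.
- robot.camera_info(name): a dict with "intrinsics" (3x3 intrinsics, pixels), "camera_from_world" (4x4, takes a point from world to camera coordinates). Camera axes: x right, y down, z forward; pixel columns grow to the right and rows downward; lengths in m; the calibration is good to about 2 mm. The wrist camera is an equidistant fisheye: a pixel r from the principal point sees the ray r / f radians off the axis. A picture is of the moment at which its call begins: read the wrist's pose just before it. camera_info takes no time and is no camera call; for the wrist camera it gives the pose at the moment of the call.
- robot.job_done(): hands the job in; it is judged then, once.
The state is a dict: "time": time; "joint_pos": joint angles; "joint_vel": joint speeds; "tau": joint torques, N m; "position": TCP position; "tool_rot": TCP orientation; "contact_force": force on the tool from outside, world axes, zero at the start; "torque": the same for the moment, N m; "opening": opening from 0.0 (shut) to 1.0 (fully open); "grasp_force": force on a finger pad.
Only numpy, scipy, OpenCV 4.12 (cv2) and the standard library are available. Lean on these libraries where they do the work, as an engineer would, in place of code of your own. Each camera call takes 0.05 s, during which the arm holds its last target. There are 200 camera calls.

## Task

Make up two kits. In the walled wooden tray, lay the narrow brass chute open side up along the middle of the long bay, close it with the wide brass chute open side down so that its sides hang outside those of the narrow one and the ends are level, and stand the squat blue bottle in the short bay. On the wooden board with two raised rings, stand the copper measuring cup inside the larger ring and the tall blue bottle inside the smaller one, all standing flat; never tip a bottle over, and leave the boxwood tamper where it is.

Things in the scene. Friction and masses are not known exactly. Their poses are not given: they have to be found in the camera images.
- tray: Fixed pale wooden tray with dark rims, 92 (x) x 228 (y) mm, with one cross wall. Origin: centre of underside, on the shelf top; z up, y along its length. Floor top at z = 4 mm; rims and cross wall 4 mm thick, tops at z = 10 mm. Long bay: inside 84 (x) x 140 (y) mm, middle at x = 0, y = -40 mm. Short bay: inside 84 x 76 mm, middle at x = 0, y = +72 mm.
- board: Fixed pale wooden board, 92 (x) x 228 (y) x 6 mm, with two raised dark rings. Origin: centre of underside, on the shelf top; z up, y along its length. Slab top at z = 6 mm; rings 4 mm thick, tops at z = 12 mm. Larger ring: inside diameter 84 mm, centre at x = 0, y = -57 mm. Smaller ring: inside diameter 66 mm, centre at x = 0, y = +62 mm.
- narrow_chute: Loose narrow brass pouring chute, a U-channel lying open side up, about 0.11 kg: 36 mm wide outside (x), 120 mm long (y), 30 mm high, walls 3 mm, both ends open. Origin: centre of its underside; z up, y along its length. It starts on the shelf top.
- wide_chute: Loose wide brass U-channel lying open side down, about 0.13 kg: 52 mm wide outside, 46 inside (x), 120 long (y), 30 high, walls 3 mm, ends open. Origin: centre of underside, level with its sides' lower edges; z up, y along its length. Over the narrow chute it has 5 mm play each side; its web rests on the narrow one's upper edges, its origin then 3 mm above the narrow one's.
- squat_bottle: Loose squat cobalt-blue bottle with cork, standing upright, about 0.16 kg: body 56 mm diameter and straight up to 42 mm, 72 mm high in all, neck 30 mm diameter from 54 mm up. Origin: centre of its underside; z up.
- tall_bottle: Loose tall slim cobalt-blue bottle with cork, standing upright, about 0.14 kg: body 42 mm diameter and straight up to 66 mm, 102 mm high in all, neck 22 mm diameter from 78 mm up. Origin: centre of its underside; z up.
- cup: Loose straight-sided copper measuring cup, tin-lined, open at the top, about 0.15 kg: 58 mm outside diameter, 55 mm high, walls 3 mm; a flat handle 14 mm wide sticks out along its +x at 51 mm height to 63 mm from the axis. Origin: centre of its underside, on the axis; z up.
- tamper: Bystander: loose pale boxwood tamper standing upright on its 44 mm foot, 88 mm high. Origin: centre of its underside. (The spice mill and the ring stand with the copper funnel, each about 220 mm high, are fixed at the far corners of the shelf, 0.8 m or more from the robot base, clear of the work.)

How it is judged:
By the outcome, as a careful person would: the job done as asked, in the order asked, and still so for the second after the job is handed in, with the robot touching nothing.
It also fails if it takes over 144 s, if anything falls off the work surface, if the arm or the gripper's body presses on something with over 40 N, if the wrist force passes 120 N, or if a joint passes its speed limit or range.

## Working session

There is one attempt and no reset: what is moved stays moved. The work goes in short steps, Python scripts to look and compute and a tool call to move; the robot and the scene stay as the last step left them, time stands still between calls to the robot, and variables do not carry over. Pictures are saved under pics/ and viewed, at most 14 in all, crops included, and the job is handed in when it is done.

Besides the shell and the picture viewer there is one more tool, called after "Emit:" by a JSON object that holds its "method" and its "body". apply_moves: Moves the arm, as the interface text tells. Its arguments: {"type":"object","properties":{"series":{"type":"array","items":{"type":"array","items":{"type":"array","items":{"type":"number"}}}},"squeeze":{"type":"number"}},"required":["series"]}

```bash
mkdir -p pics; ls; python3 - <<'E'
from cell import robot
import cv2,numpy as np
s=robot.sense();print(s['time'],s['position'],s['tool_rot'],s['opening'])
for n in("scene","side"):
    p,d=robot.read_camera(n);cv2.imwrite(f'pics/{n}0.png',p[:,:,::-1]);np.savez(f'{n}0.npz',p=p,d=d)
    i=robot.camera_info(n);print(n,i['intrinsics'],np.linalg.inv(i['camera_from_world']).round(3))
E
```

```text
pics
0.0 [0.27005953 0.59061144 0.21365507] [-3.13986408e+00  1.54210062e-04  2.71280704e+00] 0.9992616988279136
scene [[374.32102397   0.         261.3888865 ]
 [  0.         374.32102397 185.81806227]
 [  0.           0.           1.        ]] [[-0.813  0.486 -0.32   0.905]
 [ 0.582  0.685 -0.439  0.41 ]
 [ 0.006 -0.543 -0.84   0.797]
 [ 0.     0.     0.     1.   ]]
side [[364.00831697   0.         249.28982878]
 [  0.         364.00831697 191.62666543]
 [  0.           0.           1.        ]] [[ 0.933 -0.172  0.316  0.254]
 [-0.359 -0.506  0.785 -0.854]
 [ 0.025 -0.846 -0.533  0.625]
 [ 0.     0.     0.     1.   ]]
```

View pics/scene0.png

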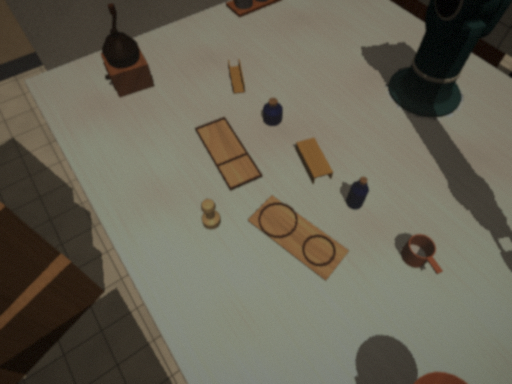

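View pics/side0.png

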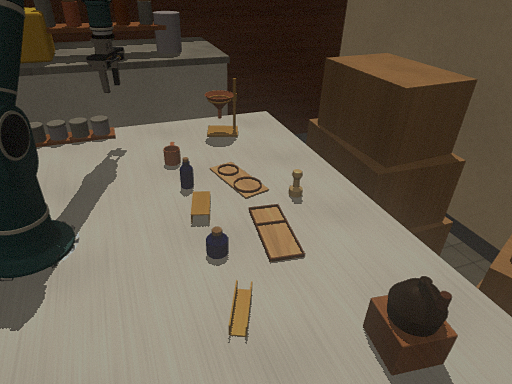

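The scene view shows the narrow chute (236,77), squat bottle (272,112), tray (228,152), wide chute (313,158), tall bottle (357,193), tamper (209,214), board (298,235) and cup (420,250). Next I'll get metric positions from the depth.

```bash
cat > h.py <<'E'
import numpy as np,cv2
from cell import robot
def cloud(n,p=None,d=None):
    if d is None: p,d=robot.read_camera(n)
    i=robot.camera_info(n);K=i['intrinsics'];T=np.linalg.inv(i['camera_from_world'])
    v,u=np.mgrid[:384,:512]
    P=np.stack([(u-K[0,2])/K[0,0]*d,(v-K[1,2])/K[1,1]*d,d],-1)@T[:3,:3].T+T[:3,3]
    P[d==0]=np.nan
    return P,p
def rect(n,p,z,x0,y0,w,h,s):
    "top view at height z: column = (x-x0)*s, row = (y0+h-y)*s"
    i=robot.camera_info(n);K=i['intrinsics'];M=np.array(i['camera_from_world'])
    H=K@np.stack([M[:3,0],M[:3,1],M[:3,2]*z+M[:3,3]],1)
    A=np.array([[1/s,0,x0],[0,-1/s,y0+h],[0,0,1]])
    return cv2.warpPerspective(p,H@A,(int(w*s),int(h*s)),flags=cv2.INTER_LINEAR|cv2.WARP_INVERSE_MAP)
E
python3 - <<'E'
from h import *
P={};C={}
for n in("scene","side"):
    f=np.load(n+'0.npz');P[n],C[n]=cloud(n,f['p'],f['d'])
    Q=P[n];ok=(Q[...,0]>.3)&(Q[...,0]<.95)&(abs(Q[...,1])<.5)
    q=Q[ok];flat=q[abs(q[:,2])<.006];print(n,'shelf z',np.median(flat[:,2]),flat[:,2].std())
    m=(ok&(Q[...,2]>.014)&(Q[...,2]<.3)).astype(np.uint8)
    k,L,st,_=cv2.connectedComponentsWithStats(m)
    for j in range(1,k):
        if st[j,4]<25: continue
        a=Q[L==j];zt=np.percentile(a[:,2],97);t=a[a[:,2]>zt-.008]
        b=cv2.minAreaRect((a[:,:2]*1000).astype(np.float32))
        print(st[j],'zmax',zt.round(3),'top mean',t.mean(0).round(3),'rect',np.round(b[0]),np.round(b[1]),round(b[2],1))
o=[rect(n,C[n],.008,.3,-.5,.65,1.0,600) for n in P]
o=[cv2.rotate(x,cv2.ROTATE_90_CLOCKWISE) for x in o]
cv2.imwrite('pics/top.png',np.clip(np.vstack(o)[:,:,::-1]*1.5,0,255))
print(np.vstack(o).shape)
E
```

```text
scene shelf z 0.0008971620734112284 0.0015439475667320599
[228  59   6  31  43] zmax 0.033 top mean [ 0.451 -0.378  0.03 ] rect [ 451. -379.] [120.   3.] 63.7
[239  58   6  31  49] zmax 0.033 top mean [ 0.423 -0.36   0.03 ] rect [ 421. -364.] [122.   3.] 64.0
[123  62  31  28 491] zmax 0.086 top mean [ 0.685 -0.496  0.083] rect [ 696. -495.] [11. 80.] 88.4
[263  97  20  27 401] zmax 0.073 top mean [ 0.445 -0.173  0.071] rect [ 448. -170.] [47. 55.] 45.2
[296 137  37  44 862] zmax 0.033 top mean [0.452 0.016 0.031] rect [451.  14.] [122.  54.] 73.7
[347 176  22  31 458] zmax 0.103 top mean [0.445 0.165 0.102] rect [447. 167.] [36. 40.] 41.3
[201 199  20  28 409] zmax 0.089 top mean [0.758 0.009 0.086] rect [758.  11.] [35. 43.] 73.4
[403 234  40  40 753] zmax 0.057 top mean [0.435 0.364 0.054] rect [440. 359.] [89. 59.] 56.1
side shelf z 0.0010951821896025282 0.001355578146791045
[163 142  18  21 274] zmax 0.056 top mean [0.433 0.35  0.052] rect [440. 356.] [90. 59.] 55.8
[180 157  14  29 307] zmax 0.102 top mean [0.444 0.161 0.1  ] rect [442. 156.] [30. 42.] 70.4
[289 169  14  26 236] zmax 0.087 top mean [0.756 0.001 0.084] rect [755.  -1.] [33. 42.] 64.0
[191 191  19  28 436] zmax 0.033 top mean [0.45  0.009 0.031] rect [450.  13.] [124.  51.] 74.3
[206 226  23  29 503] zmax 0.073 top mean [ 0.443 -0.178  0.072] rect [ 443. -182.] [46. 55.] 83.4
[229 280   9  51 115] zmax 0.033 top mean [ 0.42  -0.369  0.031] rect [ 422. -366.] [120.   3.] 63.7
[246 281   7  52  92] zmax 0.033 top mean [ 0.449 -0.384  0.031] rect [ 452. -380.] [121.   3.] 63.6
[364 295  24  31 113] zmax 0.087 top mean [ 0.669 -0.497  0.085] rect [ 673. -495.] [36. 10.] 0.2
(780, 600, 3)[ WARN:0@0.623] global loadsave.cpp:1063 imwrite_ Unsupported depth image for selected encoder is fallbacked to CV_8U.
```

```bash
python3 - <<'E'
from h import *
o=[]
for n in("scene","side"):
    p=np.load(n+'0.npz')['p'];o.append(rect(n,p,.009,.5,-.3,.33,.5,1200)); print(o[-1].shape)
cv2.imwrite('pics/top2.png',np.clip(np.hstack(o)[:,:,::-1]*1.5,0,255).astype(np.uint8))
E
```

```text
(600, 396, 3)
(600, 396, 3)
```

View pics/top2.png

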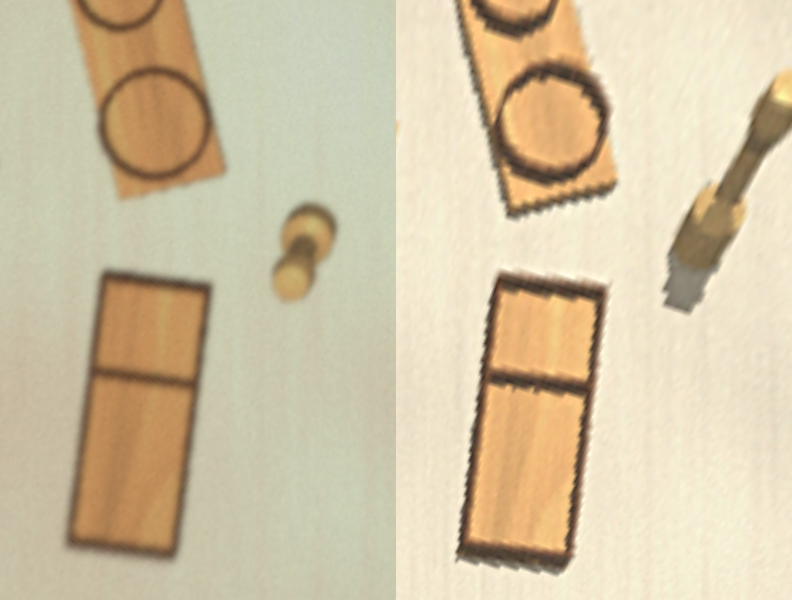

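The rectified tops (scene left, side right) show the tray with its short bay toward +y, and the board with its large ring at the −y end. Now I'll fit both.

```bash
cat > fit.py <<'E'
from h import *
def fx(n,p,z,roi,s=2000):
    x0,y0,w,h=roi
    r=rect(n,p,z,*roi,s).astype(np.uint8)
    hsv=cv2.cvtColor(r,cv2.COLOR_RGB2HSV)
    m=((hsv[...,1]>80)|(hsv[...,2]<70)).astype(np.uint8)
    m=cv2.morphologyEx(m,cv2.MORPH_OPEN,np.ones((15,15)))
    c=max(cv2.findContours(m,0,1)[0],key=cv2.contourArea)
    (cx,cy),(a,b),t=cv2.minAreaRect(c)
    bp=cv2.boxPoints(((cx,cy),(a,b),t));e=max((bp[1]-bp[0],bp[2]-bp[1]),key=np.linalg.norm)
    ang=np.degrees(np.arctan2(-e[1],e[0]))%180-90
    return (x0+cx/s)*1000,(y0+h-cy/s)*1000,a/s*1000,b/s*1000,ang
if __name__=='__main__':
    for n in("scene","side"):
        p=np.load(n+'0.npz')['p']
        for z in(.004,.006,.01):
            print(n,z,'tray',np.round(fx(n,p,z,(.53,-.3,.17,.27)),1),'board',np.round(fx(n,p,z,(.52,.03,.22,.3)),1))
E
python3 fit.py
```

```text
scene 0.004 tray [ 613.4 -149.    92.2  231.2   -7.6] board [613.7 152.4 228.3  94.3  14. ]
scene 0.006 tray [ 614.1 -147.7   91.8  230.7   -7.5] board [614.5 152.9 227.8  94.2  13.9]
scene 0.01 tray [ 615.6 -144.8   91.5  229.4   -7.5] board [616.  154.2 226.6  93.7  13.9]
side 0.004 tray [ 616.  -145.    96.3  239.    -7.4] board [617.7 153.8 235.  101.9  14. ]
side 0.006 tray [ 615.1 -147.    95.9  239.1   -7.5] board [616.7 150.5 234.5 101.7  14. ]
side 0.01 tray [ 612.6 -151.5   95.3  237.6   -7.5] board [614.1 143.9 232.7 101.   14.2]
```

Emit:
{"method": "apply_moves", "body": {"series": [[[22,-29.4,5,0,0,-6,91],[22,-29.4,5,0,0,-6,91],[22,-29.4,5,0,0,-6,91],[22,-29.4,5,0,0,-6,91],[22,-29.4,5,0,0,-6,91]]], "squeeze": 20}}

```text
time: 0.52
position: [0.3809, 0.4424, 0.2395]
tool_rot: [-3.141, 0.0, 2.184]
contact_force: [-0.0, -0.4, 0.7]
opening: 0.986
grasp_force: 0.0
```

Emit:
{"method": "apply_moves", "body": {"series": [[[22,-29.4,5,0,0,-6,91],[22,-29.4,5,0,0,-6,91],[22,-29.4,5,0,0,-6,91],[22,-29.4,5,0,0,-6,91],[22,-29.4,5,0,0,-6,91]]]}}

```text
time: 0.93
position: [0.4909, 0.2954, 0.2647]
tool_rot: [-3.141, 0.0, 1.66]
contact_force: [0.9, 0.2, 0.1]
opening: 0.989
grasp_force: 0.0
```

Emit:
{"method": "apply_moves", "body": {"series": [[[22,-29.4,5,0,0,-6,91],[22,-29.4,5,0,0,-6,91],[22,-29.4,5,0,0,-6,91],[22,-29.4,5,0,0,-6,91],[22,-29.4,5,0,0,-6,91]]]}}

```text
time: 1.35
position: [0.6008, 0.1486, 0.2896]
tool_rot: [-3.141, 0.0, 1.137]
contact_force: [1.6, 1.0, -0.6]
opening: 0.99
grasp_force: 0.0
```

```bash
python3 - <<'E'
from h import *
s=robot.sense();print(s['time'],s['position'],np.degrees(s['tool_rot']),s['joint_pos'])
i=robot.camera_info('wrist');print(i['intrinsics'],np.linalg.inv(i['camera_from_world']).round(3))
p,d=robot.read_camera('wrist');np.savez('w1.npz',p=p,d=d,M=i['camera_from_world'])
cv2.imwrite('pics/w1.png',p[:,:,::-1])
E
```

```text
1.35 [0.60082082 0.14855772 0.28961764] [-1.79973048e+02  1.34617652e-02  6.51382523e+01] [-0.66500384  0.36670537  0.48760503  1.62469856 -0.18160738  1.19597731
 -0.57202272]
[[297.31863964   0.         255.24676159]
 [  0.         297.31863964 191.63206753]
 [  0.           0.           1.        ]] [[ 0.908 -0.407 -0.104  0.63 ]
 [-0.42  -0.879 -0.225  0.211]
 [ 0.     0.248 -0.969  0.46 ]
 [ 0.     0.     0.     1.   ]]
```

View pics/w1.png

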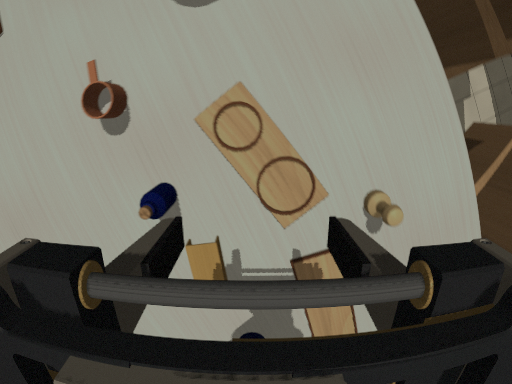

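The wrist view shows the whole board (rings at 238,126 and 286,185), the cup (104,100), the tall bottle (158,200), the tamper (384,208), and parts of the wide chute and tray. I'll measure the board and cup from it while moving on to view the tray.

```bash
cat >> h.py <<'E'
def wrect(f,z,x0,y0,w,h,s):
    K=robot.camera_info('wrist')['intrinsics'];M=f['M']
    r,c=np.mgrid[:int(h*s),:int(w*s)]
    X=np.stack([x0+c/s,y0+h-r/s,np.full(c.shape,z)],-1)@M[:3,:3].T+M[:3,3]
    rr=np.hypot(X[...,0],X[...,1]);th=np.arctan2(rr,X[...,2]);k=th/rr*K[0,0]
    return cv2.remap(f['p'],(X[...,0]*k+K[0,2]).astype(np.float32),(X[...,1]*k+K[1,2]).astype(np.float32),1)
def wcloud(f):
    K=robot.camera_info('wrist')['intrinsics'];T=np.linalg.inv(f['M']);d=f['d']
    v,u=np.mgrid[:384,:512];a=u-K[0,2];b=v-K[1,2];r=np.hypot(a,b)+1e-9;t=np.tan(r/K[0,0])
    P=np.stack([a/r*t*d,b/r*t*d,d],-1)@T[:3,:3].T+T[:3,3];P[d==0]=np.nan
    return P
def mfit(r,x0,y0,h,s):
    hsv=cv2.cvtColor(r,cv2.COLOR_RGB2HSV)
    m=((hsv[...,1]>80)|(hsv[...,2]<70)).astype(np.uint8)
    m=cv2.morphologyEx(m,cv2.MORPH_OPEN,np.ones((15,15)))
    c=max(cv2.findContours(m,0,1)[0],key=cv2.contourArea)
    (cx,cy),(a,b),t=cv2.minAreaRect(c)
    bp=cv2.boxPoints(((cx,cy),(a,b),t));e=max((bp[1]-bp[0],bp[2]-bp[1]),key=np.linalg.norm)
    return np.round([(x0+cx/s)*1000,(y0+h-cy/s)*1000,a/s*1000,b/s*1000,np.degrees(np.arctan2(-e[1],e[0]))%180-90],1)
def clusters(P,zmin=.014):
    m=((P[...,0]>.3)&(P[...,0]<.85)&(abs(P[...,1])<.5)&(P[...,2]>zmin)&(P[...,2]<.12)).astype(np.uint8)
    k,L,st,_=cv2.connectedComponentsWithStats(m)
    for j in range(1,k):
        if st[j,4]<60: continue
        a=P[L==j];zt=np.percentile(a[:,2],97);t=a[a[:,2]>zt-.008]
        b=cv2.minAreaRect((a[:,:2]*1000).astype(np.float32));c=cv2.minAreaRect((t[:,:2]*1000).astype(np.float32))
        print(st[j],'zmax',zt.round(3),'all',*np.round(b[0]),*np.round(b[1]),round(b[2],1),'top',*np.round(c[0]),*np.round(c[1]),round(c[2],1))
E
python3 - <<'E'
from h import *
f=np.load('w1.npz')
for z in(.006,.008): print('board',mfit(wrect(f,z,.52,.02,.22,.3,2000),.52,.02,.3,2000))
P=wcloud(f);q=P[(P[...,2]<.005)&(P[...,2]>-.005)];print(len(q),np.median(q[:,2]))
clusters(P)
# rings: dark pixels at ring top
r=wrect(f,.012,.52,.02,.22,.3,2000);hsv=cv2.cvtColor(r,cv2.COLOR_RGB2HSV)
g=cv2.GaussianBlur(r[...,0],(5,5),0)
for (cx,cy,R) in((629.8,98.7,44),(601,214,35)):
    best=max(((-np.mean([cv2.ellipse(m:=np.zeros_like(g),(int((cx+dx-520)*2),int((320-cy-dy)*2)),(2*R,2*R),0,0,360,1,6) is None or g[m>0].mean()]),dx,dy) for dx in np.arange(-6,6.1,1) for dy in np.arange(-6,6.1,1)))
    print(cx+best[1],cy+best[2],best)
E
```

```text
board [615.  150.7 225.8  92.6  13.9]
board [615.  150.9 225.   92.3  14. ]
109154 -9.823162459104973e-05
[  80   60   43   59 1199] zmax 0.055 all 429.0 360.0 58.0 90.0 8.5 top 429.0 360.0 57.0 90.0 7.8
[138 183  37  37 955] zmax 0.102 all 446.0 165.0 39.0 42.0 14.2 top 445.0 164.0 18.0 16.0 67.8
[365 190  38  35 844] zmax 0.087 all 756.0 9.0 44.0 37.0 31.9 top 757.0 7.0 28.0 27.0 71.1
[ 185  238   41   42 1231] zmax 0.032 all 457.0 35.0 76.0 53.0 73.6 top 458.0 38.0 71.0 53.0 73.6
628.8 95.7 (np.float64(-86.24045002616431), np.float64(-1.0), np.float64(-3.0))
601.0 210.0 (np.float64(-90.9116323907455), np.float64(0.0), np.float64(-4.0))
```

Emit:
{"method": "apply_moves", "body": {"series": [[[-2,-40,0,0,0,0,91],[-2,-40,0,0,0,0,91],[-2,-40,0,0,0,0,91],[-2,-40,0,0,0,0,91],[-2,-40,0,0,0,0,91]]]}}

```text
time: 1.82
position: [0.5896, -0.0514, 0.2893]
tool_rot: [-3.141, 0.0, 1.143]
contact_force: [-0.0, 1.1, 0.5]
opening: 0.993
grasp_force: 0.0
```

Emit:
{"method": "apply_moves", "body": {"series": [[[-10,-38,0,0,0,0,91],[-10,-38,0,0,0,0,91],[-10,-38,0,0,0,0,91],[-10,-38,0,0,0,0,91],[0,0,0,0,0,0,91]]]}}

```text
time: 2.23
position: [0.5464, -0.2111, 0.29]
tool_rot: [3.14, 0.004, 1.13]
contact_force: [-1.2, -1.2, 0.3]
opening: 0.987
grasp_force: 0.0
```

```bash
python3 - <<'E'
from h import *
s=robot.sense();print(s['time'],s['position'],np.degrees(s['tool_rot']),s['joint_pos'])
i=robot.camera_info('wrist')
p,d=robot.read_camera('wrist');np.savez('w2.npz',p=p,d=d,M=i['camera_from_world'])
cv2.imwrite('pics/w2.png',p[:,:,::-1])
f=np.load('w2.npz')
for z in(.004,.008): print('tray',mfit(wrect(f,z,.53,-.3,.17,.28,2000),.53,-.3,.28,2000))
clusters(wcloud(f))
E
```

```text
2.2333 [ 0.54642944 -0.21113682  0.2900433 ] [179.9345952    0.24425943  64.73970702] [-0.18967251  0.31741375  0.63245685  1.71324076 -0.19663298  1.17522923
  0.05409195]
tray [ 614.9 -147.9   93.   230.6   -7.4]
tray [ 614.5 -147.8   92.2  228.5   -7.4]
[91  0 19  6 69] zmax 0.039 all 438.0 145.0 4.0 22.0 70.7 top 434.0 146.0 2.0 13.0 61.0
[ 115   21   43   82 2551] zmax 0.031 all 451.0 13.0 121.0 54.0 73.6 top 451.0 13.0 121.0 54.0 73.6
[ 163  153   40   39 1185] zmax 0.073 all 444.0 -175.0 54.0 55.0 43.3 top 444.0 -175.0 24.0 24.0 18.6
[225 243   4  37 104] zmax 0.031 all 434.0 -340.0 66.0 4.0 65.1 top 434.0 -340.0 65.0 3.0 65.0
[246 244   2  36  72] zmax 0.031 all 465.0 -353.0 61.0 2.0 64.4 top 465.0 -353.0 61.0 2.0 64.1
```

View pics/w2.png

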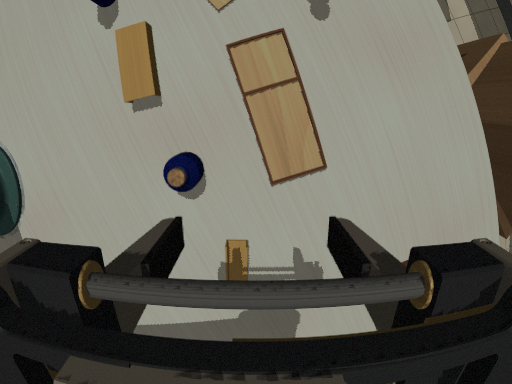

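The wrist view shows the tray (275,105), wide chute (138,62), squat bottle (183,172) and narrow chute (238,260), and the sizes match. Now to the narrow chute.

Emit:
{"method": "apply_moves", "body": {"series": [[[-13,-20,-23,0,0,-0.7,91],[-13,-20,-23,0,0,0,91],[-13,-20,-23,0,0,0,91],[-13,-20,-23,0,0,0,91],[-13,-20,-23,0,0,0,91]]]}}

```text
time: 2.7
position: [0.4853, -0.3009, 0.1732]
tool_rot: [-3.141, -0.001, 1.132]
contact_force: [-0.2, 1.0, 0.1]
opening: 0.989
grasp_force: 0.0
```

Emit:
{"method": "apply_moves", "body": {"series": [[[-13,-20,-23,0,0,0,91],[-13,-20,-23,0,0,0,91],[-13,-20,-23,0,0,0,91],[0,0,0,0,0,0,91],[0,0,0,0,0,0,91]]]}}

```text
time: 3.12
position: [0.4452, -0.3613, 0.1042]
tool_rot: [-3.138, -0.0, 1.128]
contact_force: [0.5, -0.1, -0.1]
opening: 0.993
grasp_force: 0.0
```

```bash
cat > st.py <<'E'
from h import *
s=robot.sense();print(s['time'],(s['position']*1000).round(1),np.degrees(s['tool_rot']).round(2),s['joint_pos'].round(2),s['opening'],s['contact_force'].round(1))
E
python3 st.py
```

```text
3.1167 [ 445.2 -361.3  104.2] [-1.7981e+02 -2.0000e-02  6.4640e+01] [ 0.18  0.53  0.58  1.91 -0.38  0.82  0.52] 0.9925275063942917 [ 0.5 -0.1 -0.1]
```

Emit:
{"method": "apply_moves", "body": {"series": [[[-5,-6,-20,0,0,-0.7,91],[-4,-5.5,-30,0,0,0,91],[0,0,-28,0,0,0,91],[0,0,-13,0,0,0,91],[0,0,-5,0,0,0,91]]]}}

```text
time: 3.53
position: [0.4381, -0.371, 0.0081]
tool_rot: [-3.139, -0.002, 1.12]
contact_force: [-0.2, -0.3, 0.2]
opening: 0.986
grasp_force: 0.0
```

Emit:
{"method": "apply_moves", "body": {"series": [[[0,0,0,0,0,0,25],[0,0,0,0,0,0,25],[0,0,0,0,0,0,25],[0,0,0,0,0,0,25],[0,0,0,0,0,0,25]]], "squeeze": 20}}

```text
time: 3.95
position: [0.4381, -0.3737, 0.0107]
tool_rot: [3.14, 0.0, 1.118]
contact_force: [0.9, -0.8, -0.4]
opening: 0.651
grasp_force: 0.0
```

Emit:
{"method": "apply_moves", "body": {"series": [[[0,0,0,0,0,0,25],[0,0,0,0,0,0,25],[0,0,0,0,0,0,25]]]}}

```text
time: 4.2
position: [0.4374, -0.3734, 0.0098]
tool_rot: [3.141, -0.0, 1.117]
contact_force: [-1.2, 0.8, 0.5]
opening: 0.435
grasp_force: 0.2
```

Emit:
{"method": "apply_moves", "body": {"series": [[[0,0,0,0,0,0,25],[0,0,0,0,0,0,25],[0,0,5,0,0,0,25],[0,0,15,0,0,0,25],[0,0,25,0,0,0,25]]]}}

```text
time: 4.62
position: [0.4358, -0.3722, 0.0532]
tool_rot: [-3.137, -0.0, 1.117]
contact_force: [-0.3, -0.5, 0.0]
opening: 0.39
grasp_force: 20.0
```

```bash
python3 st.py
```

```text
4.6167 [ 435.8 -372.2   53.2] [-1.7973e+02 -2.0000e-02  6.4020e+01] [ 0.24  0.6   0.53  1.93 -0.45  0.73  0.58] 0.3900380119444544 [-0.3 -0.5  0. ]
```

Emit:
{"method": "apply_moves", "body": {"series": [[[10,11,10,0,0,2,25],[23,25,0,0,0,2.6,25],[23,25,0,0,0,3,25],[23,25,0,0,0,3,25],[23,25,0,0,0,3,25]]]}}

```text
time: 5.03
position: [0.5403, -0.2612, 0.065]
tool_rot: [3.141, 0.0, 1.357]
contact_force: [0.9, -0.0, -0.8]
opening: 0.391
grasp_force: 20.0
```

Emit:
{"method": "apply_moves", "body": {"series": [[[23,25,0,0,0,3,25],[23,25,0,0,0,2,25],[16,17,0,0,0,0,25],[8,8,0,0,0,0,25],[0,0,0,0,0,0,25]]]}}

```text
time: 5.45
position: [0.611, -0.1844, 0.0643]
tool_rot: [3.141, -0.001, 1.447]
contact_force: [-0.6, 0.8, -0.7]
opening: 0.39
grasp_force: 20.0
```

Emit:
{"method": "apply_moves", "body": {"series": [[[0,0,0,0,0,0,25],[0,0,0,0,0,0,25]]]}}

```text
time: 5.62
position: [0.6076, -0.1898, 0.0646]
tool_rot: [-3.141, 0.001, 1.439]
contact_force: [-0.3, 0.3, -1.4]
opening: 0.39
grasp_force: 20.0
```

```bash
python3 - <<'E'
exec(open('st.py').read())
i=robot.camera_info('wrist')
p,d=robot.read_camera('wrist');np.savez('w3.npz',p=p,d=d,M=i['camera_from_world'])
f=np.load('w3.npz')
cv2.imwrite('pics/w3.png',p[:,:,::-1])
q,p=cloud('scene');print('scene');clusters(q,.022)
q,p=cloud('side');print('side');clusters(q,.022)
E
```

```text
5.6167 [ 607.6 -189.8   64.6] [-1.7994e+02  8.0000e-02  8.2450e+01] [-0.08  0.66  0.46  1.76 -0.38  0.81  0.43] 0.3901269907784325 [-0.3  0.3 -1.4]
scene
[124  62  29  26 426] zmax 0.086 all 693.0 -496.0 12.0 76.0 85.4 top 692.0 -498.0 11.0 70.0 82.4
[263  97  20  25 359] zmax 0.074 all 448.0 -171.0 47.0 55.0 44.8 top 444.0 -174.0 26.0 24.0 2.1
[203 105  33  41 732] zmax 0.115 all 610.0 -186.0 65.0 121.0 7.0 top 609.0 -188.0 20.0 68.0 82.4
[296 137  37  43 815] zmax 0.033 all 450.0 13.0 123.0 54.0 73.5 top 450.0 13.0 123.0 54.0 73.5
[348 176  21  30 434] zmax 0.103 all 447.0 166.0 36.0 41.0 33.3 top 445.0 165.0 15.0 17.0 4.3
[201 199  19  27 374] zmax 0.088 all 758.0 10.0 36.0 41.0 70.5 top 758.0 8.0 26.0 29.0 56.1
[404 234  39  40 647] zmax 0.057 all 440.0 359.0 89.0 58.0 55.3 top 440.0 359.0 89.0 58.0 55.3
side
[163 142  18  19 239] zmax 0.056 all 428.0 358.0 58.0 89.0 11.6 top 428.0 358.0 57.0 87.0 11.6
[180 157  14  27 281] zmax 0.102 all 442.0 156.0 31.0 41.0 68.6 top 446.0 163.0 16.0 15.0 59.8
[191 191  19  26 432] zmax 0.033 all 451.0 13.0 126.0 51.0 74.2 top 451.0 13.0 126.0 51.0 74.2
[267 202  30  38 743] zmax 0.116 all 606.0 -190.0 67.0 126.0 6.5 top 608.0 -191.0 23.0 70.0 82.2
[206 226  23  27 452] zmax 0.074 all 443.0 -182.0 48.0 55.0 80.5 top 443.0 -177.0 24.0 25.0 25.3
[365 295  23  28 106] zmax 0.087 all 674.0 -495.0 37.0 9.0 0.2 top 674.0 -496.0 37.0 9.0 0.2
```

View pics/w3.png

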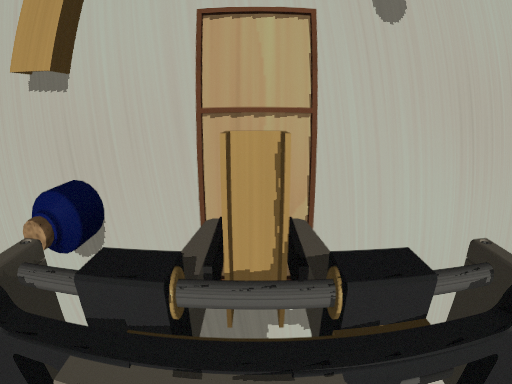

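The wrist view shows the narrow chute held straight over the long bay (front end at row 131, cross wall at row 111). Next I'll check how far it's offset along its length in the grip.

```bash
python3 - <<'E'
from h import *
f=np.load('w3.npz');P=wcloud(f)
a=np.radians(-7.4);ey=np.array([-np.sin(a),np.cos(a)]);ex=np.array([np.cos(a),np.sin(a)])
for c in((607.6,-189.8),(614.7,-147.8)):
  q=P.reshape(-1,3)*1000;l=np.stack([(q[:,:2]-c)@ex,(q[:,:2]-c)@ey,q[:,2]],1)
  m=(l[:,2]>50)&(l[:,2]<95)&(abs(l[:,0])<22)&(l[:,1]>15);m=l[m]
  print(len(m),'front',np.percentile(m[:,1],[90,98,99.5]),'z',np.percentile(m[:,2],[2,50,98]))
  w=m[m[:,2]>75];w=w[w[:,1]>40];print('walls x',np.percentile(w[:,0],[1,50,99]))
for z in(.008,.01): print('tray',mfit(wrect(f,z,.56,-.2,.13,.2,2000)[:220],.56,-.2,.2,2000))
E
```

```text
5421 front [56.88593168 60.27870632 60.96401743] z [56.49527917 58.09304227 85.54941156]
walls x [-17.39349022 -14.35201792  18.44910378]
440 front [18.05783971 18.47145882 18.54489312] z [56.48150065 58.14886006 85.63501084]Traceback (most recent call last):
  File "<stdin>", line 8, in <module>
    return _quantile_unchecked(
        a, q, axis, out, overwrite_input, method, keepdims, weights)
    return _ureduce(a,
                    func=_quantile_ureduce_func,
    ...<5 lines>...
                    overwrite_input=overwrite_input,
                    method=method)
    r = func(a, **kwargs)
    result = _quantile(arr,
                       quantiles=q,
    ...<2 lines>...
                       out=out,
                       weights=wgt)
    slices_having_nans = np.isnan(arr[-1, ...])
                                  ~~~^^^^^^^^^
IndexError: index -1 is out of bounds for axis 0 with size 0
```

Emit:
{"method": "apply_moves", "body": {"series": [[[0.5,0,-12,0,0,0,25],[0,0,-20,0,0,0,25],[0,0,-10,0,0,0,25],[0,0,-4,0,0,0,25],[0,0,0,0,0,0,25]]]}}

```text
time: 6.18
position: [0.6085, -0.1874, 0.017]
tool_rot: [-3.139, -0.0, 1.442]
contact_force: [-0.7, 0.4, -0.2]
opening: 0.394
grasp_force: 20.0
```

Emit:
{"method": "apply_moves", "body": {"series": [[[0,0,0,0,0,0,25],[0,0,0,0,0,0,25]]]}}

```text
time: 6.35
position: [0.6103, -0.1877, 0.0192]
tool_rot: [3.14, 0.0, 1.442]
contact_force: [-0.4, 0.3, -2.0]
opening: 0.389
grasp_force: 20.0
```

```bash
python3 st.py
```

```text
6.35 [ 610.3 -187.7   19.2] [1.7994e+02 2.0000e-02 8.2620e+01] [-0.06  0.72  0.42  1.77 -0.41  0.74  0.45] 0.3893691148395759 [-0.4  0.3 -2. ]
```

Good position; easing down until contact.

Emit:
{"method": "apply_moves", "body": {"series": [[[-0.5,0,-2,0,0,0,25],[0,0,-1,0,0,0,25],[0,0,-1,0,0,0,25],[0,0,0,0,0,0,25]]]}}

```text
time: 6.68
position: [0.6093, -0.1873, 0.0146]
tool_rot: [3.142, -0.0, 1.442]
contact_force: [0.2, -0.1, -0.9]
opening: 0.392
grasp_force: 20.0
```

Emit:
{"method": "apply_moves", "body": {"series": [[[0,0,-1,0,0,0,25],[0,0,0,0,0,0,25]]]}}

```text
time: 6.85
position: [0.6095, -0.1874, 0.0137]
tool_rot: [3.141, 0.0, 1.442]
contact_force: [-0.5, -0.4, -0.1]
opening: 0.391
grasp_force: 20.0
```

Emit:
{"method": "apply_moves", "body": {"series": [[[0,0,-1,0,0,0,25],[0,0,0,0,0,0,25]]]}}

```text
time: 7.02
position: [0.6095, -0.1874, 0.0137]
tool_rot: [3.141, -0.001, 1.442]
contact_force: [-1.9, 1.3, 7.6]
opening: 0.391
grasp_force: 20.0
```

Emit:
{"method": "apply_moves", "body": {"series": [[[0,0,0,0,0,0,55],[0,0,0,0,0,0,55],[0,0,0,0,0,0,55],[0,0,5,0,0,0,55],[0,0,15,0,0,0,55]]]}}

```text
time: 7.43
position: [0.6076, -0.1868, 0.0311]
tool_rot: [-3.137, -0.0, 1.442]
contact_force: [-0.3, -0.4, 0.0]
opening: 0.598
grasp_force: 0.0
```

Emit:
{"method": "apply_moves", "body": {"series": [[[0,0,25,0,0,0,91],[-5,5,30,0,0,-1,91],[-18,23,10,0,0,-2,91],[-23,29,0,0,0,-2,91],[-23,29,0,0,0,-2,91]]]}}

```text
time: 7.85
position: [0.5406, -0.1013, 0.0998]
tool_rot: [3.138, -0.001, 1.316]
contact_force: [0.1, 1.1, -0.5]
opening: 0.938
grasp_force: 0.0
```

Emit:
{"method": "apply_moves", "body": {"series": [[[-23,29,0,0,0,-2,91],[-23,29,0,0,0,0,91],[-23,29,0,0,0,0,91],[-14,18,0,0,0,0,91],[-6.5,9.4,0,0,0,0,91]]]}}

```text
time: 8.27
position: [0.4487, 0.0159, 0.0984]
tool_rot: [-3.14, -0.002, 1.288]
contact_force: [-0.9, -0.2, -0.1]
opening: 0.989
grasp_force: 0.0
```

Emit:
{"method": "apply_moves", "body": {"series": [[[0,0,-5,0,0,0,91],[0,0,-20,0,0,0,91],[0,0,0,0,0,0,91]]]}}

```text
time: 8.52
position: [0.4503, 0.0126, 0.0714]
tool_rot: [-3.14, 0.001, 1.285]
contact_force: [-0.4, -0.0, 0.3]
opening: 0.988
grasp_force: 0.0
```

```bash
python3 - <<'E'
exec(open('st.py').read())
q,p=cloud('scene');print('scene');clusters(q,.022)
q,p=cloud('side');print('side');clusters(q,.022)
E
```

```text
8.5167 [450.3  12.6  71.4] [-1.7991e+02  6.0000e-02  7.3640e+01] [-0.54  0.39  0.51  2.21 -0.33  0.61 -0.07] 0.9881028208010473 [-0.4 -0.   0.3]
scene
[122  61  31  28 448] zmax 0.086 all 696.0 -494.0 12.0 81.0 89.6 top 694.0 -498.0 11.0 76.0 82.4
[263  97  20  24 328] zmax 0.074 all 449.0 -170.0 46.0 53.0 46.8 top 444.0 -175.0 26.0 24.0 65.0
[216 117  20  34  89] zmax 0.036 all 593.0 -184.0 121.0 5.0 82.7 top 593.0 -184.0 121.0 5.0 82.5
[205 121  20  34  86] zmax 0.037 all 626.0 -189.0 121.0 4.0 82.5 top 626.0 -189.0 120.0 4.0 82.4
[331 126  13  18 119] zmax 0.118 all 405.0 29.0 14.0 26.0 19.4 top 405.0 30.0 12.0 25.0 17.0
[293 137  40  42 855] zmax 0.107 all 467.0 9.0 124.0 89.0 72.7 top 507.0 2.0 12.0 21.0 29.1
[347 176  22  30 434] zmax 0.103 all 447.0 167.0 35.0 41.0 40.0 top 444.0 165.0 17.0 16.0 3.7
[201 199  19  27 371] zmax 0.088 all 758.0 11.0 36.0 41.0 72.6 top 758.0 8.0 26.0 29.0 53.6
[404 234  39  40 651] zmax 0.057 all 440.0 359.0 89.0 58.0 57.6 top 434.0 362.0 91.0 56.0 82.1
side
[177 164  17  29 279] zmax 0.117 all 427.0 89.0 161.0 32.0 73.7 top 403.0 21.0 23.0 12.0 30.3
[289 169  14  23 205] zmax 0.087 all 754.0 3.0 33.0 39.0 27.3 top 756.0 4.0 23.0 27.0 79.4
[216 177   6  15  72] zmax 0.119 all 500.0 -12.0 7.0 14.0 76.2 top 500.0 -13.0 3.0 14.0 64.4
[191 191  19  26 433] zmax 0.033 all 450.0 13.0 125.0 51.0 74.3 top 450.0 13.0 125.0 51.0 74.3
[278 216  16  33 107] zmax 0.036 all 627.0 -189.0 123.0 4.0 82.7 top 627.0 -188.0 122.0 4.0 82.6
[267 218  14  32  94] zmax 0.037 all 594.0 -186.0 119.0 5.0 82.1 top 594.0 -186.0 118.0 4.0 82.7
[206 226  23  27 450] zmax 0.073 all 443.0 -181.0 47.0 55.0 75.6 top 444.0 -176.0 25.0 22.0 72.7
[365 295  23  28 111] zmax 0.087 all 673.0 -495.0 35.0 9.0 0.1 top 673.0 -496.0 34.0 9.0 0.1
```

Emit:
{"method": "apply_moves", "body": {"series": [[[0.5,0,-15,0,0,0,91],[0,0,-25,0,0,0,91],[0,0,-16,0,0,0,80],[0,0,-6,0,0,0,40],[0,0,-2,0,0,0,40]]]}}

```text
time: 9.03
position: [0.4514, 0.0122, 0.0083]
tool_rot: [-3.141, 0.001, 1.284]
contact_force: [0.7, -0.4, 0.2]
opening: 0.798
grasp_force: 0.0
```

Emit:
{"method": "apply_moves", "body": {"series": [[[0,0,0,0,0,0,40],[0,0,0,0,0,0,40],[0,0,0,0,0,0,40],[0,0,0,0,0,0,40],[0,0,0,0,0,0,40]]]}}

```text
time: 9.45
position: [0.4518, 0.0131, 0.0095]
tool_rot: [3.141, -0.001, 1.285]
contact_force: [-1.5, -0.5, 6.5]
opening: 0.563
grasp_force: 20.0
```

Emit:
{"method": "apply_moves", "body": {"series": [[[0,0,5,0,0,0,40],[0,0,15,0,0,0,40],[0,0,25,0,0,0,40],[5,-6,25,0,0,1,40],[15,-18,5,0,0,2,40]]]}}

```text
time: 9.87
position: [0.4716, -0.0086, 0.0866]
tool_rot: [3.14, -0.003, 1.342]
contact_force: [0.1, 1.1, -1.2]
opening: 0.564
grasp_force: 20.0
```

Emit:
{"method": "apply_moves", "body": {"series": [[[23,-29,0,0,0,2,40],[23,-29,0,0,0,2,40],[23,-29,0,0,0,2,40],[23,-29,0,0,0,0,40],[23,-29,0,0,0,0,40]]]}}

```text
time: 10.28
position: [0.5871, -0.1572, 0.084]
tool_rot: [3.141, -0.0, 1.442]
contact_force: [0.9, 0.7, -1.0]
opening: 0.564
grasp_force: 20.0
```

Emit:
{"method": "apply_moves", "body": {"series": [[[15,-20,0,0,0,0,40],[8,-11,0,0,0,0,40],[0,0,0,0,0,0,40],[0,0,0,0,0,0,40],[0,0,0,0,0,0,40]]]}}

```text
time: 10.7
position: [0.6086, -0.1856, 0.0834]
tool_rot: [-3.14, -0.001, 1.443]
contact_force: [0.5, 0.2, -1.5]
opening: 0.565
grasp_force: 20.0
```

```bash
cat > hold.py <<'E'
exec(open('st.py').read())
import sys
n=sys.argv[1];i=robot.camera_info('wrist')
p,d=robot.read_camera('wrist');np.savez(n+'.npz',p=p,d=d,M=i['camera_from_world'])
cv2.imwrite(f'pics/{n}.png',p[:,:,::-1])
f=np.load(n+'.npz');P=wcloud(f);c=s['position'][:2]*1000
a=np.radians(-7.4);ey=np.array([-np.sin(a),np.cos(a)]);ex=np.array([np.cos(a),np.sin(a)])
q=P.reshape(-1,3)*1000;l=np.stack([(q[:,:2]-c)@ex,(q[:,:2]-c)@ey,q[:,2]],1)
z0=s['position'][2]*1000
m=l[(l[:,2]>z0-15)&(l[:,2]<z0+30)&(abs(l[:,0])<30)&(l[:,1]>30)]
print(len(m),'front',np.percentile(m[:,1],[90,98,99.5]),'x',np.percentile(m[:,0],[.5,99.5]),'z',np.percentile(m[:,2],[2,50,98]))
# narrow in the tray, rel. TCP
m=l[(l[:,2]>28)&(l[:,2]<40)&(abs(l[:,0])<24)&(l[:,1]>30)&(l[:,1]<75)]
if len(m):print(len(m),'below front',np.percentile(m[:,1],[90,98,99.5]),'x',np.percentile(m[:,0],[1,99]))
E
python3 hold.py w4
```

```text
10.7 [ 608.6 -185.6   83.4] [-1.7993e+02 -5.0000e-02  8.2670e+01] [-0.1   0.63  0.47  1.76 -0.37  0.85  0.42] 0.5651357078594498 [ 0.5  0.2 -1.5]
5978 front [57.8188491  60.26318144 60.49537176] x [-25.42595498  26.1473258 ] z [102.29312019 103.69657671 104.97735196]
33 below front [59.29457656 59.34417422 59.35544149] x [-16.13940937  19.09660709]
```

View pics/w4.png

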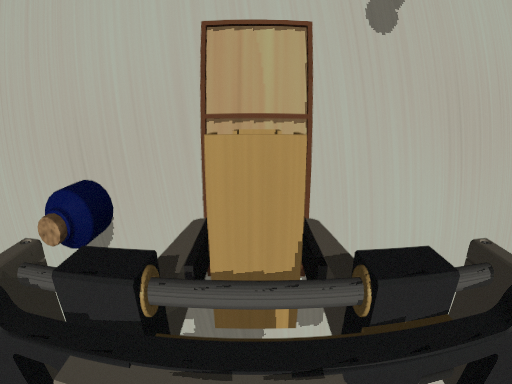

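The wide chute sits squarely over the bay (front edge at row 133), and it lines up with the narrow one below to within about 1 mm. Lowering it.

Emit:
{"method": "apply_moves", "body": {"series": [[[0.5,-0.7,-10,0,0,0,40],[0,0,-18,0,0,0,40],[0,0,-6,0,0,0,40],[0,0,0,0,0,0,40],[0,0,0,0,0,0,40]]]}}

```text
time: 11.17
position: [0.6094, -0.1872, 0.0492]
tool_rot: [-3.14, -0.0, 1.443]
contact_force: [0.8, -0.0, -1.6]
opening: 0.567
grasp_force: 20.0
```

Emit:
{"method": "apply_moves", "body": {"series": [[[0,0,-10,0,0,0,40],[0,0,-12,0,0,0,40],[0,0,-6,0,0,0,40],[0,0,-2,0,0,0,40],[0,0,0,0,0,0,40]]]}}

```text
time: 11.58
position: [0.6091, -0.1876, 0.0185]
tool_rot: [-3.14, -0.0, 1.442]
contact_force: [-0.2, -0.8, -1.0]
opening: 0.565
grasp_force: 20.0
```

```bash
python3 st.py
```

```text
11.5833 [ 609.1 -187.6   18.5] [-179.9    -0.     82.62] [-0.06  0.72  0.43  1.77 -0.42  0.74  0.46] 0.5645152360649269 [-0.2 -0.8 -1. ]
```

Emit:
{"method": "apply_moves", "body": {"series": [[[0.3,0.6,-1,0,0,0,40],[0,0,-0.5,0,0,0,40],[0,0,0,0,0,0,40]]]}}

```text
time: 11.83
position: [0.6104, -0.1871, 0.0183]
tool_rot: [3.141, 0.0, 1.442]
contact_force: [-0.3, -0.1, -0.4]
opening: 0.564
grasp_force: 20.0
```

Emit:
{"method": "apply_moves", "body": {"series": [[[0,0,-1,0,0,0,40],[0,0,0,0,0,0,40]]]}}

```text
time: 12.0
position: [0.6102, -0.1871, 0.0172]
tool_rot: [3.141, 0.0, 1.442]
contact_force: [-0.2, -0.2, -0.9]
opening: 0.565
grasp_force: 20.0
```

Emit:
{"method": "apply_moves", "body": {"series": [[[0,0,-1,0,0,0,40],[0,0,0,0,0,0,40]]]}}

```text
time: 12.17
position: [0.6104, -0.1871, 0.0166]
tool_rot: [3.141, -0.0, 1.442]
contact_force: [-0.6, 0.3, 1.9]
opening: 0.563
grasp_force: 20.0
```

Emit:
{"method": "apply_moves", "body": {"series": [[[0,0,-0.3,0,0,0,70],[0,0,0,0,0,0,70],[0,0,0,0,0,0,70],[0,0,5,0,0,0,70],[0,0,15,0,0,0,70]]]}}

```text
time: 12.58
position: [0.6085, -0.1865, 0.0345]
tool_rot: [-3.138, -0.0, 1.442]
contact_force: [0.3, 0.5, -0.1]
opening: 0.761
grasp_force: 0.0
```

Emit:
{"method": "apply_moves", "body": {"series": [[[0,0,30,0,0,0,91],[-5,0,30,0,0,0,91],[-20,1,10,0,0,0,91],[-32,2,0,0,0,0,91],[-34,3,0,0,0,0,91]]]}}

```text
time: 13.0
position: [0.5198, -0.1815, 0.1081]
tool_rot: [3.137, 0.001, 1.443]
contact_force: [0.1, 1.0, 0.3]
opening: 0.99
grasp_force: 0.0
```

Emit:
{"method": "apply_moves", "body": {"series": [[[-34,3,0,0,0,0,91],[-26,2,0,0,0,0,91],[-10,1,0,0,0,0,91],[-5,0,0,0,0,0,91],[0,0,0,0,0,0,91]]]}}

```text
time: 13.42
position: [0.4447, -0.1752, 0.1068]
tool_rot: [3.139, -0.0, 1.442]
contact_force: [0.2, -0.3, -0.3]
opening: 0.995
grasp_force: 0.0
```

```bash
python3 - <<'E'
exec(open('st.py').read())
q,p=cloud('scene');print('scene');clusters(q,.022);cv2.imwrite('pics/s5.png',cv2.resize(p[80:180,160:310,::-1],None,fx=4,fy=4,interpolation=3))
q,p=cloud('side');print('side');clusters(q,.022)
E
```

```text
13.4167 [ 444.7 -175.2  106.8] [ 1.7988e+02 -1.0000e-02  8.2610e+01] [-0.14  0.36  0.53  2.13 -0.28  0.71  0.45] 0.9952205821550046 [ 0.2 -0.3 -0.3]
scene
[124  62  29  27 452] zmax 0.086 all 695.0 -496.0 12.0 79.0 85.3 top 691.0 -495.0 10.0 68.0 89.1
[263  97  20  24 359] zmax 0.073 all 446.0 -171.0 49.0 53.0 54.1 top 444.0 -174.0 24.0 25.0 12.0
[202 116  37  40 759] zmax 0.04 all 610.0 -187.0 122.0 53.0 82.3 top 610.0 -187.0 122.0 53.0 82.3
[347 176  22  30 434] zmax 0.103 all 447.0 166.0 36.0 40.0 36.6 top 444.0 165.0 17.0 16.0 9.1
[201 199  19  27 379] zmax 0.088 all 758.0 10.0 34.0 41.0 71.3 top 758.0 8.0 26.0 29.0 52.8
[404 234  39  40 656] zmax 0.057 all 440.0 359.0 88.0 58.0 56.8 top 440.0 359.0 88.0 57.0 57.0
side
[163 142  18  19 240] zmax 0.056 all 438.0 354.0 85.0 60.0 55.5 top 439.0 354.0 85.0 60.0 55.5
[182 157  10  10  66] zmax 0.104 all 445.0 162.0 23.0 21.0 38.8 top 444.0 162.0 15.0 14.0 40.9
[289 169  14  24 202] zmax 0.087 all 755.0 2.0 34.0 41.0 46.0 top 756.0 5.0 28.0 30.0 41.2
[264 215  33  36 685] zmax 0.04 all 611.0 -188.0 125.0 54.0 82.2 top 612.0 -188.0 125.0 53.0 82.3
[206 226  23  27 454] zmax 0.073 all 443.0 -182.0 46.0 55.0 76.7 top 444.0 -177.0 24.0 25.0 10.1
[365 295  23  28 106] zmax 0.087 all 674.0 -496.0 36.0 9.0 0.1 top 674.0 -497.0 8.0 36.0 84.0
```

View pics/s5.png

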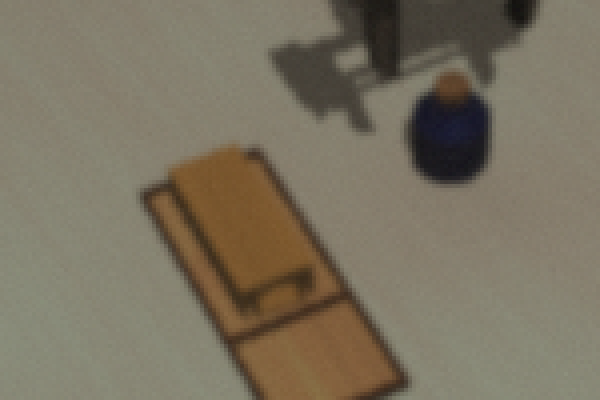

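The crop shows the wide chute closed over the narrow one in the long bay, with the nested ends at about (280,290). The top reads 37–40 mm, as it should. Next is the squat bottle.

Emit:
{"method": "apply_moves", "body": {"series": [[[-0.5,0,-15,0,0,0,91],[0,0,-30,0,0,0,91],[0,0,-30,0,0,0,91],[0,0,-15,0,0,0,91],[0,0,-6,0,0,0,91]]]}}

```text
time: 13.93
position: [0.4435, -0.1748, 0.0072]
tool_rot: [-3.138, 0.0, 1.443]
contact_force: [-0.3, 0.7, -0.2]
opening: 0.989
grasp_force: 0.0
```

Emit:
{"method": "apply_moves", "body": {"series": [[[0,0,0,0,0,0,45],[0,0,0,0,0,0,45],[0,0,0,0,0,0,45],[0,0,0,0,0,0,45],[0,0,0,0,0,0,45]]]}}

```text
time: 14.35
position: [0.4445, -0.1752, 0.0107]
tool_rot: [3.139, 0.0, 1.442]
contact_force: [0.4, -0.3, -0.3]
opening: 0.654
grasp_force: 0.0
```

Emit:
{"method": "apply_moves", "body": {"series": [[[0,0,0,0,0,0,45],[0,0,0,0,0,0,45],[0,0,0,0,0,0,45]]]}}

```text
time: 14.6
position: [0.4441, -0.175, 0.0106]
tool_rot: [3.14, -0.0, 1.442]
contact_force: [-0.8, 0.5, 6.7]
opening: 0.601
grasp_force: 20.0
```

Emit:
{"method": "apply_moves", "body": {"series": [[[0,0,5,0,0,0,45],[0,0,15,0,0,0,45],[0,0,25,0,0,0,45],[5,3,15,0,0,0,45],[18,10,4,0,0,0,45]]]}}

```text
time: 15.02
position: [0.4655, -0.1639, 0.0761]
tool_rot: [3.14, 0.0, 1.438]
contact_force: [0.4, 0.0, -1.4]
opening: 0.604
grasp_force: 20.0
```

Emit:
{"method": "apply_moves", "body": {"series": [[[29,16,0,0,0,0,45],[31,17,0,0,0,0,45],[31,17,0,0,0,0,45],[31,17,0,0,0,0,45],[20,11,0,0,0,0,45]]]}}

```text
time: 15.43
position: [0.6115, -0.081, 0.074]
tool_rot: [3.14, -0.001, 1.445]
contact_force: [-0.2, 0.1, -2.2]
opening: 0.605
grasp_force: 20.0
```

Emit:
{"method": "apply_moves", "body": {"series": [[[10,5,0,0,0,0,45],[5,3,0,0,0,0,45],[0,0,-10,0,0,0,45],[0,0,-15,0,0,0,45],[0,0,-5,0,0,0,45]]]}}

```text
time: 15.85
position: [0.6204, -0.0772, 0.041]
tool_rot: [-3.137, 0.001, 1.44]
contact_force: [-0.3, -0.2, -2.4]
opening: 0.606
grasp_force: 20.0
```

Emit:
{"method": "apply_moves", "body": {"series": [[[0,0,0,0,0,0,45],[0,0,0,0,0,0,45]]]}}

```text
time: 16.02
position: [0.6222, -0.0771, 0.043]
tool_rot: [-3.14, 0.0, 1.44]
contact_force: [-0.4, -0.6, -0.8]
opening: 0.601
grasp_force: 20.0
```

```bash
python3 - <<'E'
exec(open('st.py').read())
n='w6';i=robot.camera_info('wrist')
p,d=robot.read_camera('wrist');np.savez(n+'.npz',p=p,d=d,M=i['camera_from_world'])
cv2.imwrite(f'pics/{n}.png',p[:,:,::-1])
E
```

```text
16.0167 [622.2 -77.1  43. ] [-1.7988e+02  3.0000e-02  8.2530e+01] [-0.26  0.68  0.45  1.79 -0.4   0.77  0.27] 0.6012146071107873 [-0.4 -0.6 -0.8]
```

View pics/w6.png

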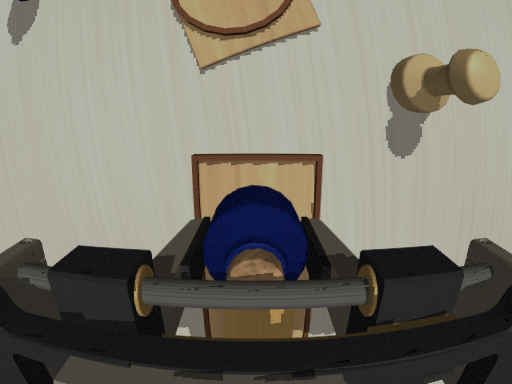

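The bottle hangs upright and centred in the short bay (tray end wall at row 156). Lowering it.

Emit:
{"method": "apply_moves", "body": {"series": [[[1,0.5,-8,0,0,0,45],[0.5,0,-10,0,0,0,45],[0,0,-5,0,0,0,45],[0,0,-2,0,0,0,45],[0,0,0,0,0,0,45]]]}}

```text
time: 16.48
position: [0.6244, -0.0755, 0.0178]
tool_rot: [-3.14, 0.0, 1.442]
contact_force: [1.4, -1.3, -1.4]
opening: 0.601
grasp_force: 20.0
```

Emit:
{"method": "apply_moves", "body": {"series": [[[0,0,-1,0,0,0,45],[0,0,0,0,0,0,45],[0,0,0,0,0,0,45]]]}}

```text
time: 16.73
position: [0.6253, -0.0756, 0.018]
tool_rot: [3.141, 0.0, 1.442]
contact_force: [0.5, -0.5, -1.3]
opening: 0.604
grasp_force: 20.0
```

Emit:
{"method": "apply_moves", "body": {"series": [[[0,0,-1,0,0,0,45],[0,0,0,0,0,0,45]]]}}

```text
time: 16.9
position: [0.6252, -0.0755, 0.0169]
tool_rot: [3.141, -0.0, 1.442]
contact_force: [0.5, 0.7, -0.9]
opening: 0.602
grasp_force: 20.0
```

Emit:
{"method": "apply_moves", "body": {"series": [[[0,0,-1,0,0,0,45],[0,0,0,0,0,0,45]]]}}

```text
time: 17.07
position: [0.625, -0.0755, 0.0157]
tool_rot: [-3.142, 0.0, 1.442]
contact_force: [0.8, -0.6, -1.3]
opening: 0.598
grasp_force: 20.0
```

Emit:
{"method": "apply_moves", "body": {"series": [[[0,0,-0.7,0,0,0,45],[0,0,0,0,0,0,45]]]}}

```text
time: 17.23
position: [0.625, -0.0755, 0.015]
tool_rot: [-3.141, 0.0, 1.442]
contact_force: [-0.7, -1.0, -2.3]
opening: 0.602
grasp_force: 20.0
```

Emit:
{"method": "apply_moves", "body": {"series": [[[0,0,-0.7,0,0,0,45],[0,0,0,0,0,0,45]]]}}

```text
time: 17.4
position: [0.6252, -0.0755, 0.0147]
tool_rot: [3.142, -0.0, 1.442]
contact_force: [-1.6, 0.0, 0.6]
opening: 0.6
grasp_force: 20.0
```

Emit:
{"method": "apply_moves", "body": {"series": [[[0,0,0,0,0,0,80],[0,0,0,0,0,0,80],[0,0,0,0,0,0,80],[0,0,5,0,0,0,80],[0,0,15,0,0,0,80]]]}}

```text
time: 17.82
position: [0.6235, -0.0754, 0.0332]
tool_rot: [-3.138, 0.0, 1.442]
contact_force: [-0.1, 0.4, -0.2]
opening: 0.871
grasp_force: 0.0
```

Emit:
{"method": "apply_moves", "body": {"series": [[[0,0,30,0,0,0,91],[0,0,35,0,0,0,91],[0,0,35,0,0,0,91],[-5,10,25,0,0,0,91],[-12,25,10,0,0,0,91]]]}}

```text
time: 18.23
position: [0.6112, -0.045, 0.1755]
tool_rot: [3.132, 0.001, 1.436]
contact_force: [0.6, 0.2, -0.1]
opening: 0.993
grasp_force: 0.0
```

```bash
cat > cup.py <<'E'
from h import *
def cupfit(P):
    q=P.reshape(-1,3)*1000;c0=np.array([435,360])
    q=q[(np.linalg.norm(q[:,:2]-c0,axis=1)<80)&(q[:,2]>47)&(q[:,2]<62)][:,:2]
    # circle of radius 27.5 through most points
    best=None
    for x in np.arange(405,465,1):
        for y in np.arange(325,395,1):
            r=np.hypot(q[:,0]-x,q[:,1]-y);n=(abs(r-27.5)<2.5).sum()-3*(r<23).sum()
            if best is None or n>best[0]:best=(n,x,y)
    n,x,y=best;r=np.hypot(q[:,0]-x,q[:,1]-y);h=q[r>34].mean(0)-[x,y]
    print(len(q),n,'axis',x,y,'handle deg',np.degrees(np.arctan2(h[1],h[0])).round(1),'rmax',r.max().round(1))
if __name__=='__main__':
    cupfit(wcloud(np.load('w1.npz')))
    for n in('scene','side'): cupfit(cloud(n)[0])
E
python3 st.py; python3 cup.py
```

```text
18.2333 [611.2 -45.  175.5] [1.7944e+02 6.0000e-02 8.2270e+01] [-0.39  0.47  0.54  1.77 -0.29  0.97  0.13] 0.9932142106132229 [ 0.6  0.2 -0.1]
530 340 axis 431 345 handle deg 76.8 rmax 63.0
338 215 axis 431 345 handle deg 77.4 rmax 63.3
96 62 axis 431 344 handle deg 78.0 rmax 63.8
```

Emit:
{"method": "apply_moves", "body": {"series": [[[-16,35,0,0,0,-1,91],[-16,35,0,0,0,-1,91],[-16,35,0,0,0,-1,91],[-16,35,0,0,0,-1,91],[-16,35,0,0,0,-1,91]]]}}

```text
time: 18.75
position: [0.5273, 0.1354, 0.17]
tool_rot: [3.141, -0.0, 1.353]
contact_force: [-0.3, -0.3, 1.0]
opening: 0.994
grasp_force: 0.0
```

Emit:
{"method": "apply_moves", "body": {"series": [[[-16,35,0,0,0,0,91],[-16,35,0,0,0,0,91],[-16,35,0,0,0,0,91],[-16,35,0,0,0,0,91],[-16,35,0,0,0,0,91]]]}}

```text
time: 19.17
position: [0.4474, 0.3106, 0.1701]
tool_rot: [3.141, -0.0, 1.354]
contact_force: [1.5, 0.6, -0.0]
opening: 0.99
grasp_force: 0.0
```

Emit:
{"method": "apply_moves", "body": {"series": [[[-11,24,-10,0,0,-0.6,91],[-6,11.5,-30,0,0,0,91],[0,0,-25,0,0,0,91],[0,0,-10,0,0,0,91],[0,0,0,0,0,0,91]]]}}

```text
time: 19.58
position: [0.4301, 0.3432, 0.0925]
tool_rot: [-3.14, 0.004, 1.344]
contact_force: [-0.0, -0.4, 0.4]
opening: 0.988
grasp_force: 0.0
```

Emit:
{"method": "apply_moves", "body": {"series": [[[0,0,0,0,0,0,91]]]}}

```text
time: 19.67
position: [0.432, 0.344, 0.0949]
tool_rot: [3.141, 0.001, 1.343]
contact_force: [0.5, -0.1, 0.8]
opening: 0.992
grasp_force: 0.0
```

```bash
python3 st.py; python3 - <<'E'
from h import *
q,p=cloud('scene');clusters(q,.022)
E
```

```text
19.6667 [432.  344.   94.9] [1.7997e+02 4.0000e-02 7.6920e+01] [-1.07  0.48  0.42  1.96 -0.28  0.76 -0.71] 0.9915319951958157 [ 0.5 -0.1  0.8]
[122  62  31  27 447] zmax 0.086 all 695.0 -496.0 12.0 80.0 84.9 top 693.0 -498.0 10.0 74.0 83.8
[ 202  116   47   61 1216] zmax 0.076 all 616.0 -147.0 202.0 54.0 81.9 top 626.0 -75.0 24.0 24.0 6.0
[347 176  22  29 431] zmax 0.103 all 447.0 167.0 35.0 40.0 40.5 top 444.0 165.0 17.0 15.0 76.0
[201 199  19  27 376] zmax 0.088 all 758.0 10.0 35.0 41.0 70.5 top 758.0 8.0 25.0 29.0 47.3
[403 240  40  34 500] zmax 0.115 all 457.0 355.0 75.0 90.0 55.9 top 489.0 334.0 10.0 22.0 21.8
```

Emit:
{"method": "apply_moves", "body": {"series": [[[-0.5,0.5,-12,0,0,0,91],[0,0,-28,0,0,0,91],[0,0,-26,0,0,0,91],[0,0,-12,0,0,0,91],[0,0,-5,0,0,0,91]]]}}

```text
time: 20.13
position: [0.4301, 0.3445, 0.0099]
tool_rot: [-3.14, 0.002, 1.344]
contact_force: [-0.3, 0.8, 0.6]
opening: 0.992
grasp_force: 0.0
```

Emit:
{"method": "apply_moves", "body": {"series": [[[0,0,0,0,0,0,48],[0,0,0,0,0,0,48],[0,0,0,0,0,0,48],[0,0,0,0,0,0,48],[0,0,0,0,0,0,48]]]}}

```text
time: 20.55
position: [0.4309, 0.346, 0.0124]
tool_rot: [3.141, -0.001, 1.344]
contact_force: [-3.9, 0.2, 2.1]
opening: 0.649
grasp_force: 1.4
```

Emit:
{"method": "apply_moves", "body": {"series": [[[0,0,0,0,0,0,48],[0,0,0,0,0,0,48],[0,0,0,0,0,0,48]]]}}

```text
time: 20.8
position: [0.4308, 0.346, 0.0123]
tool_rot: [3.141, -0.001, 1.345]
contact_force: [-2.2, -0.2, 6.6]
opening: 0.638
grasp_force: 20.0
```

Emit:
{"method": "apply_moves", "body": {"series": [[[0,0,5,0,0,0,48],[0,0,15,0,0,0,48],[0,0,25,0,0,0,48],[5,-6,20,0,0,0,48],[15,-19,5,0,0,0,48]]]}}

```text
time: 21.22
position: [0.4499, 0.3246, 0.0842]
tool_rot: [3.141, -0.005, 1.35]
contact_force: [1.2, 0.6, -1.6]
opening: 0.638
grasp_force: 20.0
```

Emit:
{"method": "apply_moves", "body": {"series": [[[24,-30.5,0,0,0,0,48],[24,-30.5,0,0,0,0,48],[24,-30.5,0,0,0,0,48],[24,-30.5,0,0,0,0,48],[24,-30.5,0,0,0,0,48]]]}}

```text
time: 21.63
position: [0.5712, 0.1663, 0.0815]
tool_rot: [-3.142, 0.0, 1.345]
contact_force: [0.3, -0.1, -1.8]
opening: 0.638
grasp_force: 20.0
```

Emit:
{"method": "apply_moves", "body": {"series": [[[24,-30.5,0,0,0,0,48],[20,-25,0,0,0,0,48],[10,-12,0,0,0,0,48],[4,-5.5,-8,0,0,0,48],[0,0,-15,0,0,0,48]]]}}

```text
time: 22.05
position: [0.6306, 0.0929, 0.0593]
tool_rot: [3.138, -0.001, 1.341]
contact_force: [0.0, 0.3, -1.8]
opening: 0.639
grasp_force: 20.0
```

Emit:
{"method": "apply_moves", "body": {"series": [[[0,0,-8,0,0,0,48],[0,0,0,0,0,0,48],[0,0,0,0,0,0,48]]]}}

```text
time: 22.3
position: [0.6273, 0.0962, 0.0495]
tool_rot: [-3.139, 0.0, 1.346]
contact_force: [0.2, 0.6, -1.5]
opening: 0.637
grasp_force: 20.0
```

```bash
python3 - <<'E'
exec(open('st.py').read())
n='w7';i=robot.camera_info('wrist')
p,d=robot.read_camera('wrist');np.savez(n+'.npz',p=p,d=d,M=i['camera_from_world'])
cv2.imwrite(f'pics/{n}.png',p[:,:,::-1])
E
```

```text
22.3 [627.3  96.2  49.5] [-1.7987e+02  3.0000e-02  7.7130e+01] [-0.5   0.67  0.4   1.77 -0.35  0.78 -0.14] 0.6369192466483771 [ 0.2  0.6 -1.5]
```

View pics/w7.png

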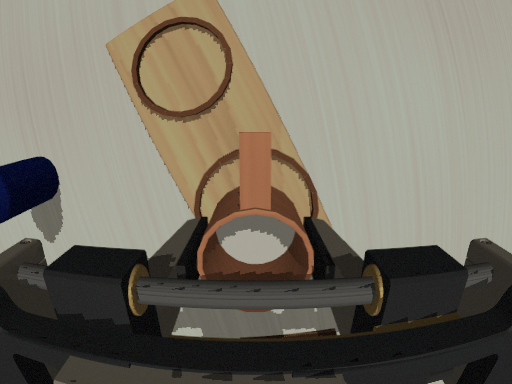

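The cup is held level over the larger ring (ring centre column about 257, cup centre column 256). Lowering it.

Emit:
{"method": "apply_moves", "body": {"series": [[[1,-0.5,-8,0,0,0,48],[0,0,-12,0,0,0,48],[0,0,-6,0,0,0,48],[0,0,-2,0,0,0,48],[0,0,0,0,0,0,48]]]}}

```text
time: 22.77
position: [0.6288, 0.0943, 0.0213]
tool_rot: [-3.14, 0.001, 1.344]
contact_force: [0.0, 0.1, -1.7]
opening: 0.638
grasp_force: 20.0
```

Emit:
{"method": "apply_moves", "body": {"series": [[[0,0,0,0,0,0,48],[0,0,0,0,0,0,48]]]}}

```text
time: 22.93
position: [0.6299, 0.0944, 0.0227]
tool_rot: [3.141, -0.0, 1.344]
contact_force: [-0.1, 0.2, -1.1]
opening: 0.638
grasp_force: 20.0
```

Emit:
{"method": "apply_moves", "body": {"series": [[[0,0,-1,0,0,0,48],[0,0,0,0,0,0,48]]]}}

```text
time: 23.1
position: [0.6297, 0.0945, 0.0216]
tool_rot: [3.141, -0.0, 1.344]
contact_force: [0.3, -0.7, -1.7]
opening: 0.636
grasp_force: 20.0
```

Emit:
{"method": "apply_moves", "body": {"series": [[[0,0,-1,0,0,0,48],[0,0,0,0,0,0,48]]]}}

```text
time: 23.27
position: [0.6296, 0.0944, 0.0204]
tool_rot: [3.142, -0.0, 1.344]
contact_force: [0.0, -0.5, -2.0]
opening: 0.639
grasp_force: 20.0
```

Emit:
{"method": "apply_moves", "body": {"series": [[[-0.5,0.7,-1,0,0,0,48],[0,0,0,0,0,0,48]]]}}

```text
time: 23.43
position: [0.6289, 0.0954, 0.0193]
tool_rot: [-3.141, -0.0, 1.345]
contact_force: [-0.1, -0.2, -1.4]
opening: 0.639
grasp_force: 20.0
```

Emit:
{"method": "apply_moves", "body": {"series": [[[0,0,-0.8,0,0,0,48],[0,0,0,0,0,0,48]]]}}

```text
time: 23.6
position: [0.6291, 0.0952, 0.0185]
tool_rot: [3.142, 0.0, 1.344]
contact_force: [0.6, 0.3, -2.3]
opening: 0.638
grasp_force: 20.0
```

Emit:
{"method": "apply_moves", "body": {"series": [[[0,0,-0.8,0,0,0,48],[0,0,0,0,0,0,48]]]}}

```text
time: 23.77
position: [0.6291, 0.0951, 0.0184]
tool_rot: [-3.141, -0.0, 1.344]
contact_force: [-3.3, -0.3, 3.9]
opening: 0.641
grasp_force: 20.0
```

Emit:
{"method": "apply_moves", "body": {"series": [[[0,0,0,0,0,0,82],[0,0,0,0,0,0,82],[0,0,0,0,0,0,82],[0,0,5,0,0,0,82],[0,0,17,0,0,0,82]]]}}

```text
time: 24.18
position: [0.6272, 0.0949, 0.0379]
tool_rot: [-3.138, 0.002, 1.344]
contact_force: [-0.1, 0.1, 0.4]
opening: 0.891
grasp_force: 0.0
```

Emit:
{"method": "apply_moves", "body": {"series": [[[0,0,35,0,0,0,91],[0,0,35,0,0,0,91],[-10,4,25,0,0,4,91],[-24,9,5,0,0,5,91],[-31,11,0,0,0,6,91]]]}}

```text
time: 24.6
position: [0.5667, 0.1186, 0.1428]
tool_rot: [3.135, -0.0, 1.608]
contact_force: [-0.2, 1.3, -0.1]
opening: 0.993
grasp_force: 0.0
```

Emit:
{"method": "apply_moves", "body": {"series": [[[-31,12,0,0,0,6,91],[-31,12,0,0,0,6,91],[-31,12,0,0,0,0,91],[-18,6.5,0,0,0,0,91],[-8,3,0,0,0,0,91]]]}}

```text
time: 25.02
position: [0.4425, 0.1657, 0.1401]
tool_rot: [-3.141, -0.001, 1.818]
contact_force: [-0.1, 0.4, 0.6]
opening: 0.992
grasp_force: 0.0
```

Emit:
{"method": "apply_moves", "body": {"series": [[[0,0,0,0,0,0,91],[0,0,0,0,0,0,91]]]}}

```text
time: 25.18
position: [0.4463, 0.1646, 0.1404]
tool_rot: [3.14, 0.0, 1.816]
contact_force: [-0.3, 0.8, 0.3]
opening: 0.99
grasp_force: 0.0
```

```bash
python3 st.py; python3 - <<'E'
from h import *
for n in('scene','side'):
    q,p=cloud(n);clusters(q,.022)
E
```

```text
25.1833 [446.3 164.6 140.4] [179.89   0.   104.02] [-0.72  0.28  0.34  2.11 -0.13  0.78 -0.05] 0.9901920881043049 [-0.3  0.8  0.3]
[123  62  30  26 438] zmax 0.087 all 695.0 -495.0 11.0 79.0 88.0 top 693.0 -495.0 10.0 70.0 88.0
[ 202  116   47   60 1217] zmax 0.076 all 616.0 -147.0 202.0 54.0 81.8 top 626.0 -75.0 24.0 26.0 6.7
[348 177  21  28 364] zmax 0.103 all 448.0 170.0 29.0 41.0 60.2 top 444.0 168.0 14.0 12.0 25.1
[265 197  28  36 543] zmax 0.063 all 638.0 108.0 89.0 57.0 56.0 top 638.0 108.0 89.0 57.0 56.0
[201 199  19  26 374] zmax 0.088 all 759.0 10.0 35.0 41.0 68.7 top 758.0 8.0 26.0 29.0 51.3
[180 157  14  27 279] zmax 0.102 all 444.0 154.0 31.0 42.0 88.8 top 445.0 162.0 18.0 15.0 75.6
[240 162  18  25 337] zmax 0.062 all 639.0 106.0 90.0 56.0 56.3 top 639.0 106.0 90.0 56.0 56.3
[289 169  14  23 204] zmax 0.087 all 754.0 2.0 32.0 39.0 37.6 top 756.0 4.0 26.0 28.0 22.3
[ 259  192   38   59 1036] zmax 0.076 all 616.0 -154.0 191.0 54.0 83.0 top 625.0 -77.0 24.0 25.0 23.7
[365 295  23  28 111] zmax 0.087 all 674.0 -495.0 36.0 10.0 0.3 top 674.0 -495.0 36.0 9.0 0.1
```

Emit:
{"method": "apply_moves", "body": {"series": [[[-0.8,0,-12,0,0,0,91],[0,0,-30,0,0,0,91],[0,0,-35,0,0,0,91],[0,0,-24,0,0,0,80],[0,0,-9,0,0,0,60]]]}}

```text
time: 25.7
position: [0.4435, 0.163, 0.0266]
tool_rot: [-3.137, 0.002, 1.814]
contact_force: [0.3, 0.5, 0.8]
opening: 0.869
grasp_force: 0.0
```

Emit:
{"method": "apply_moves", "body": {"series": [[[0,0,-4,0,0,0,33],[0,0,0,0,0,0,33],[0,0,0,0,0,0,33],[0,0,0,0,0,0,33],[0,0,0,0,0,0,33]]]}}

```text
time: 26.12
position: [0.4453, 0.1651, 0.027]
tool_rot: [3.139, -0.001, 1.816]
contact_force: [-0.6, 0.6, 0.2]
opening: 0.51
grasp_force: 0.1
```

Emit:
{"method": "apply_moves", "body": {"series": [[[0,0,0,0,0,0,33],[0,0,0,0,0,0,33],[0,0,0,0,0,0,33]]]}}

```text
time: 26.37
position: [0.4445, 0.1649, 0.0268]
tool_rot: [3.141, -0.001, 1.816]
contact_force: [-1.3, -0.6, 7.2]
opening: 0.455
grasp_force: 20.0
```

Emit:
{"method": "apply_moves", "body": {"series": [[[0,0,5,0,0,0,33],[0,0,15,0,0,0,33],[0,0,20,0,0,0,33],[8,2,10,0,0,0,33],[20,6,0,0,0,0,33]]]}}

```text
time: 26.78
position: [0.4717, 0.1727, 0.0781]
tool_rot: [3.14, -0.001, 1.816]
contact_force: [0.2, -0.1, -2.4]
opening: 0.453
grasp_force: 20.0
```

Emit:
{"method": "apply_moves", "body": {"series": [[[28,8,0,0,0,0,33],[30,9,0,0,0,0,33],[30,9,0,0,0,0,33],[22,7,0,0,0,0,33],[12,4,0,0,0,0,33]]]}}

```text
time: 27.2
position: [0.5971, 0.2105, 0.0763]
tool_rot: [3.139, 0.0, 1.816]
contact_force: [-0.5, 0.0, -1.7]
opening: 0.45
grasp_force: 20.0
```

Emit:
{"method": "apply_moves", "body": {"series": [[[5,1,0,0,0,0,33],[0,0,-8,0,0,0,33],[0,0,-14,0,0,0,33],[0,0,-5,0,0,0,33],[0,0,0,0,0,0,33]]]}}

```text
time: 27.62
position: [0.5965, 0.2098, 0.0463]
tool_rot: [-3.136, 0.001, 1.816]
contact_force: [-1.0, 0.2, -1.2]
opening: 0.454
grasp_force: 20.0
```

Emit:
{"method": "apply_moves", "body": {"series": [[[0,0,0,0,0,0,33]]]}}

```text
time: 27.7
position: [0.598, 0.2102, 0.0479]
tool_rot: [-3.139, 0.0, 1.816]
contact_force: [-0.4, 0.4, -1.3]
opening: 0.453
grasp_force: 20.0
```

```bash
python3 - <<'E'
exec(open('st.py').read())
n='w8';i=robot.camera_info('wrist')
p,d=robot.read_camera('wrist');np.savez(n+'.npz',p=p,d=d,M=i['camera_from_world'])
cv2.imwrite(f'pics/{n}.png',p[:,:,::-1])
q,p=cloud('scene');clusters(q,.022)
p=p[150:300,220:370,::-1];cv2.imwrite('pics/s8.png',cv2.resize(p,None,fx=4,fy=4,interpolation=3))
E
```

```text
27.7 [598.  210.2  47.9] [-1.7987e+02  2.0000e-02  1.0403e+02] [-0.6   0.65  0.29  1.77 -0.25  0.76  0.06] 0.45309796297321464 [-0.4  0.4 -1.3]
[123  62  30  27 453] zmax 0.086 all 694.0 -496.0 11.0 76.0 84.1 top 693.0 -497.0 9.0 72.0 84.1
[ 202  116   47   61 1209] zmax 0.076 all 616.0 -148.0 202.0 54.0 82.3 top 626.0 -75.0 25.0 24.0 84.4
[265 197  28  36 539] zmax 0.063 all 627.0 110.0 59.0 88.0 9.6 top 627.0 110.0 58.0 88.0 9.2
[201 199  19  27 373] zmax 0.088 all 758.0 10.0 36.0 41.0 69.2 top 758.0 8.0 26.0 29.0 52.5
```

View pics/w8.png

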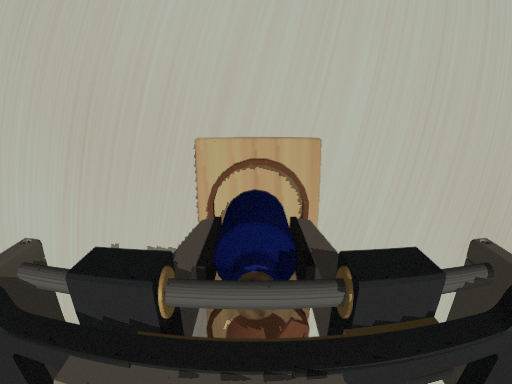

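The tall bottle hangs upright over the smaller ring (ring column 258, bottle column 257). Lowering it.

Emit:
{"method": "apply_moves", "body": {"series": [[[1,0.3,-5,0,0,0,33],[0,0,-5,0,0,0,33],[0,0,-2,0,0,0,33],[0,0,-1,0,0,0,33],[0,0,0,0,0,0,33]]]}}

```text
time: 28.22
position: [0.6, 0.2108, 0.0353]
tool_rot: [-3.141, 0.0, 1.816]
contact_force: [0.4, -0.4, -0.8]
opening: 0.454
grasp_force: 20.0
```

Emit:
{"method": "apply_moves", "body": {"series": [[[0,0,-1,0,0,0,33],[0,0,0,0,0,0,33],[0,0,0,0,0,0,33]]]}}

```text
time: 28.47
position: [0.6004, 0.2109, 0.0349]
tool_rot: [3.141, 0.0, 1.816]
contact_force: [0.1, -0.5, -1.8]
opening: 0.449
grasp_force: 20.0
```

Emit:
{"method": "apply_moves", "body": {"series": [[[0,0,-1,0,0,0,33],[0,0,0,0,0,0,33]]]}}

```text
time: 28.63
position: [0.6003, 0.211, 0.0338]
tool_rot: [3.142, 0.0, 1.816]
contact_force: [-0.2, -0.2, -1.3]
opening: 0.453
grasp_force: 20.0
```

Emit:
{"method": "apply_moves", "body": {"series": [[[0,0,-0.7,0,0,0,33],[0,0,0,0,0,0,33]]]}}

```text
time: 28.8
position: [0.6002, 0.2109, 0.033]
tool_rot: [-3.141, 0.0, 1.816]
contact_force: [-0.5, -0.9, -2.0]
opening: 0.454
grasp_force: 20.0
```

Emit:
{"method": "apply_moves", "body": {"series": [[[0,0,-0.7,0,0,0,33],[0,0,0,0,0,0,33]]]}}

```text
time: 28.97
position: [0.6003, 0.2109, 0.0329]
tool_rot: [-3.141, -0.0, 1.816]
contact_force: [-1.0, -1.0, 3.7]
opening: 0.451
grasp_force: 20.0
```

Emit:
{"method": "apply_moves", "body": {"series": [[[0,0,0,0,0,0,75],[0,0,0,0,0,0,75],[0,0,0,0,0,0,75],[0,0,0,0,0,0,75],[0,0,8,0,0,0,75]]]}}

```text
time: 29.38
position: [0.5992, 0.2106, 0.0392]
tool_rot: [-3.139, 0.0, 1.816]
contact_force: [-1.2, 0.0, -0.7]
opening: 0.797
grasp_force: 0.0
```

Emit:
{"method": "apply_moves", "body": {"series": [[[0,0,25,0,0,0,80],[0,0,38,0,0,0,80],[0,0,38,0,0,0,80],[0,0,38,0,0,0,80],[0,10,25,0,0,0,80]]]}}

```text
time: 29.8
position: [0.6021, 0.2188, 0.2093]
tool_rot: [3.137, 0.0, 1.812]
contact_force: [0.4, 0.8, -0.3]
opening: 0.874
grasp_force: 0.0
```

Emit:
{"method": "apply_moves", "body": {"series": [[[-15,25,10,0,0,0,80],[-25,30,0,0,0,0,80],[-25,30,0,0,0,0,80],[-25,30,0,0,0,0,80],[-15,20,0,0,0,0,80]]]}}

```text
time: 30.22
position: [0.492, 0.3595, 0.2151]
tool_rot: [-3.141, -0.002, 1.819]
contact_force: [0.8, -0.6, 0.0]
opening: 0.867
grasp_force: 0.0
```

Emit:
{"method": "apply_moves", "body": {"series": [[[-8,10,0,0,0,0,80],[0,0,0,0,0,0,80],[0,0,0,0,0,0,80],[0,0,0,0,0,0,80],[0,0,0,0,0,0,80]]]}}

```text
time: 30.63
position: [0.4892, 0.3636, 0.2145]
tool_rot: [3.141, 0.001, 1.812]
contact_force: [-0.1, -0.6, -0.2]
opening: 0.874
grasp_force: 0.0
```

```bash
python3 - <<'E'
exec(open('st.py').read())
ims=[]
for n,(y,x) in(('scene',(85,160)),('side',(130,175))):
    q,p=cloud(n);print(n);clusters(q,.022);ims.append(cv2.resize(p[y:y+210,x:x+160,::-1],(400,525),interpolation=3))
cv2.imwrite('pics/fin.png',np.clip(np.hstack(ims)*1.5,0,255).astype(np.uint8))
E
```

```text
30.6333 [489.2 363.6 214.5] [1.7996e+02 6.0000e-02 1.0380e+02] [-0.93  0.4   0.31  1.72 -0.14  1.04 -0.33] 0.8737226279394404 [-0.1 -0.6 -0.2]
scene
[125  62  28  26 443] zmax 0.086 all 694.0 -494.0 11.0 78.0 88.6 top 689.0 -496.0 8.0 62.0 88.6
[ 202  116   47   61 1210] zmax 0.077 all 616.0 -148.0 202.0 54.0 81.7 top 626.0 -75.0 23.0 24.0 25.6
[265 197  28  36 540] zmax 0.063 all 638.0 108.0 89.0 57.0 56.1 top 638.0 108.0 89.0 57.0 56.1
[201 199  19  27 378] zmax 0.088 all 758.0 9.0 36.0 40.0 62.3 top 757.0 7.0 27.0 27.0 84.3
[310 226  22  30 478] zmax 0.109 all 604.0 212.0 35.0 41.0 27.0 top 601.0 211.0 16.0 17.0 7.6
side
[223 143  12  27 255] zmax 0.108 all 598.0 201.0 28.0 39.0 66.0 top 600.0 207.0 14.0 13.0 71.5
[240 162  18  24 336] zmax 0.062 all 627.0 107.0 57.0 91.0 9.9 top 639.0 105.0 89.0 57.0 55.9
[289 169  14  23 202] zmax 0.087 all 756.0 1.0 31.0 40.0 29.1 top 756.0 5.0 26.0 28.0 25.4
[ 259  192   38   58 1041] zmax 0.075 all 615.0 -154.0 190.0 54.0 83.0 top 625.0 -78.0 23.0 25.0 54.0
[365 295  23  28 111] zmax 0.087 all 674.0 -496.0 9.0 37.0 89.9 top 674.0 -496.0 8.0 37.0 88.2
```

View pics/fin.png

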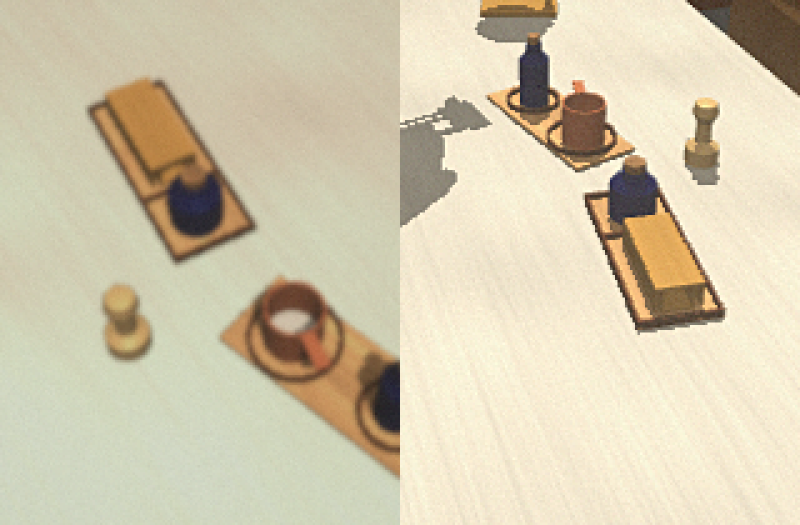

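Both views show everything in place: the closed chutes and squat bottle in the tray, the cup and tall bottle standing in their rings, and the tamper where it was. The heights match: 76, 62 and 108 mm.

```bash
python3 -c "
from cell import robot
print(robot.job_done())"
```

```text
the job is handed in; nothing more can be done
None
```

Both kits are made up and the job is handed in after about 31 s of robot time. The final camera check showed every piece in place and standing flat, with the tamper where it was; no verdict came back.

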